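# Unlatch the welded hitch and hold its tongue up off the ball

### The job

Fold the spatter guard of the hitch stand down flat, then pull the spring latch of the coupler sideways and lift the tongue off the ball, so that the welder can inspect the socket from below. Finish while still holding the tongue up and still, with the coupler about 8 cm above where it sat; do not let go of it or put it down. Leave the other things on the bench where they are.

Things in the scene. Friction and masses are not known exactly. Their poses are not given: they have to be found in the camera images.
- stand: Hitch stand, fixed to the bench: a dark steel base plate 230 x 440 x 12 mm thick with a 50 mm trailer ball on a neck. Origin on the bench surface straight below the ball; z up; x points from the guard side to the ball side (roughly away from the robot), y along the tongue from the ball to its pivot. The plate spans x -145..85 mm and y -80..360 mm. Grey clevis cheeks 127 mm high stand at y 300, x +-35 mm.
- ball_top (a point): Top of the ball, 102 mm above the bench; under the ball (58 mm above the bench) is a flat collar of 22 mm radius which the latch bolt catches.
- pivot (a point): Pivot of the tongue in the clevis, at stand x 0, y 300, z 90 mm. The tongue swings up about the stand's x axis through this point.
- tongue (a joint): Angle of the tongue (rad): 0 = level, coupler seated on the ball; grows as the coupler is lifted, stop at 0.7; 0.27 is 80 mm up. Tongue, coupler and latch weigh about 0.9 kg, so it falls back if let go. It cannot be lifted while the latch is in. Grey square tube 40 x 40 mm, 245 mm long, from the pivot to the coupler.
- coupler (a point): Centre of the top plate of the steel coupler (a box 60 mm in stand x, 75 mm in stand y, that covers the ball), 300 mm from the pivot and 113 mm above the bench when seated (plate 12 mm thick, top at 119 mm).
- latch (a joint): Travel of the latch (m), 0 = in (catches the ball's collar, tongue locked), 0.022 = fully out. It slides with the tongue's coupler towards the stand's -x. A spring pulls it back: 5 N at 0, 13 N fully out. The bolt is free of the collar from 0.0095 on, and clear of the ball itself from 0.013; it must be held out while the tongue starts to rise, and closes again by itself if released.
- latch_grip (a point): Centre of the black rubber grip of the latch, an upright plate 14 mm thick (stand x), 40 mm long (stand y) and 40 mm high, top at 154 mm, 89.5 mm from the ball centre on the -x side; centre 134 mm above the bench when seated. It is higher than the coupler, part of the latch, which rides on the tongue: pulled to -x it moves the latch, and lifted it carries the tongue. Under it an upright stem 12 x 24 mm.
- guard (a joint): Angle of the spatter guard (rad): 0 = upright, 1.56 = folded down flat towards the stand's -x (towards the robot). Stiff hinge: stays when leaning less than about 0.2, and falls the rest of the way by itself in about a second once pulled past 0.4. Upright it blocks the room that the latch and a gripper need.
- guard_tab (a point): Centre of the pull tab on the top edge of the guard: 45 mm long (stand y), 10 mm thick, 40 mm high (30 mm stand above the sheet), 168 mm above the bench when upright. The guard is an aluminium sheet 220 mm (stand y -60..160 mm) x 135 mm, 6 mm thick, at stand x -125 mm; the tab is at stand y 100 mm.
- guard_hinge (a point): Middle of the guard's hinge line along its bottom edge (parallel to stand y), 18 mm above the bench.
- jar_mid (a point): Bystander: amber jar 56 mm wide, 75 mm high, on the stand's plate between guard side and clevis; centre.
- nut_mid (a point): Bystander: steel collar nut, 46 mm across, 20 mm high, lying on the stand's plate behind the guard; centre.
- offcut_mid (a point): Bystander: offcut of steel angle 50 x 60 x 50 mm on the stand's plate beside the jar; centre.
- wrench_mid (a point): Bystander: wrench 180 mm long lying on the bench left of the guard; centre.
- brush_mid (a point): Bystander: wooden wire brush 200 mm long lying on the bench right of the guard; centre.
- hammer_mid (a point): Bystander: hammer 260 mm long lying at the right; centre.
- mug_mid (a point): Bystander: white mug 80 mm wide, 90 mm high, at the left; centre.

How it is judged:
By the outcome, as a careful person would: the job done as asked, in the order asked, and still so for the second after the job is handed in, while the arm keeps its last pose, push and grip.
It also fails if it takes over 51 s, if anything falls off the work surface, if the arm or the gripper's body presses on something with over 40 N, if the wrist force passes 120 N, or if a joint passes its speed limit or range.

### The arm

A 6-joint arm with a two-finger parallel gripper is mounted at the origin on the work surface. World frame = base frame: x ahead of the robot, y to its left, z up, the work surface at z = 0. Lengths are in mm, angles in rad, forces in N, time in s.
With the tool pointing down it reaches from about 325 to 775 mm from the base axis. Payload 5.5 kg.
Tool frame: the origin (TCP) lies midway between the tips of the shut fingers; the grasp point (between the pads) lies 19 mm behind it; z points along the fingers, y is the line along which they close (so a half turn about z gives the same grasp; the last joint's range is limited). The gripper opens to 85 mm and grips with 20 to 120 N. Pads are 22 mm wide; open, the fingers measure 114 mm over their backs; the gripper's body (76 mm by 85 mm) begins 54 mm behind the grasp point. The pads swing forward as they close: fully open they stand 13 mm farther back than shut.
Start: joints at [-1.332, 0.091, 1.231, -0, 1.82, -0.057], TCP at [174.903, -573.956, 231.275] pointing down, gripper open.
Joint ranges: [-2.87, 2.87], [-0.86, 2.18], [0.17, 2.46], [-1.51, 4.65], [0.06, 2.69], [-2.65, 2.65]. Speed limits (rad/s): [2.57, 2.57, 3.01, 3.14, 3.14, 3.14].

### API

Orientations are given as a unit quaternion [w, x, y, z].
In Python, from rig import sensors, eyes, close_job gives the robot as it stands.
- The arm moves only by the shell command python3 -m pendant 'ROWS' [FORCE]. ROWS is JSON, a list of rows, each an object of numbers: "dx", "dy", "dz": the shift along the tool's x, y, z as a fraction of full scale; "turn": the turn about the tool's z as a fraction of full scale; "grip": the gripper command: -1 is shut, 1 is fully open, values between are in proportion. In form: [{"dx": .., "dy": .., "dz": .., "turn": .., "grip": ..}, ...]. A call has 1 to 20 rows; each row shifts and turns the commanded pose from where the row before left it, along the tool's axes as they then stand; what a row does not reach is not made up. Full scale, the value 1, is 0.2 m for a shift and 6 degrees for a turn. A row lasts 1/12 s, in which the tool goes at most 41.7 mm and 7.16 degrees, less where a joint would pass 70% of its speed; a pose out of reach is approached as far as the arm can. A call with a number of a shift or a turn outside -1 to 1 is refused whole. A call with a gripper value outside its range is refused whole. The fingers move at their own pace and stop on an object; FORCE is the grip in N (left out, the last holds). Time passes only in rows, so rows that do not move let the fingers close. It gives the time, the measured TCP pose, the force, the opening and the grip force at its end, in the units of the state.
- sensors.get_state(): the state, without advancing time (a new reading comes with each control period).
- eyes.capture(name): name is "scene" or "top" or "wrist"; returns the picture (400x640x3 uint8, blue, green, red); there is no depth.
- eyes.camera_params(name): a dict with "fx", "fy", "cx", "cy" (pixels), "camera_from_world" (4x4, takes a point from world to camera coordinates). Camera axes: x right, y down, z forward; pixel columns grow to the right and rows downward; lengths in mm; the calibration is good to about 2 mm. A picture is of the moment at which its call begins: read the wrist's pose just before it. camera_params takes no time and is no camera call; for the wrist camera it gives the pose at the moment of the call.
- close_job(): hands the job in; it is judged then, once.
The state is a dict: "clock": time; "joint_positions": joint angles; "qd": joint speeds; "joint_efforts": joint torques, N m; "eef_pos": TCP position; "eef_rot": TCP orientation; "force": force on the tool from outside, world axes, zero at the start; "wrist_torque": the same for the moment, N m; "grip_width": opening from 0.0 (shut) to 1.0 (fully open); "finger_force": force on a finger pad.
Only numpy, scipy, OpenCV 4.12 (cv2) and the standard library are available. Lean on these libraries where they do the work, as an engineer would, in place of code of your own. Each camera call takes 0.05 s, during which the arm holds its last target. There are 200 camera calls.

## Working session

There is one attempt and no reset: what is moved stays moved. The work goes in short steps, Python scripts to look and compute and a shell command to move; the robot and the scene stay as the last step left them, time stands still between calls to the robot, and variables do not carry over. Pictures are saved under pics/ and viewed, at most 10 in all, crops included, and the job is handed in when it is done.

```bash
ls; mkdir -p pics; python3 - <<'E'
from rig import sensors, eyes
import cv2, numpy as np
s=sensors.get_state(); print({k:np.round(v,3).tolist() for k,v in s.items()})
for n in ("scene","top"):
    p=eyes.camera_params(n); print(n,p["fx"],p["cx"],p["cy"],np.round(p["camera_from_world"],3).tolist())
    cv2.imwrite(f"pics/{n}0.png",eyes.capture(n))
E
```

```text
pics
{'clock': 0.0, 'joint_positions': [-1.332, 0.092, 1.232, -0.0, 1.82, -0.057], 'qd': [-0.001, 0.0, -0.0, -0.0, 0.0, 0.001], 'joint_efforts': [-0.002, -45.872, -41.803, -0.0, 0.011, -0.0], 'eef_pos': [174.842, -573.672, 230.135], 'eef_rot': [-0.001, 0.989, 0.147, -0.0], 'force': [-0.463, 0.041, 0.165], 'wrist_torque': [-0.006, -0.0, 0.036], 'finger_force': 0.0, 'grip_width': 1.0}
scene 389.2433942770116 317.15216742504526 201.39390708127686 [[-0.09, 0.996, 0.008, 29.332], [0.709, 0.07, -0.701, -308.789], [-0.699, -0.057, -0.713, 1592.86], [0.0, 0.0, 0.0, 1.0]]
top 416.7300586759228 320.92384719942964 196.13767536113554 [[0.008, -1.0, -0.014, 10.832], [-0.995, -0.006, -0.102, 545.906], [0.102, 0.015, -0.995, 1221.034], [0.0, 0.0, 0.0, 1.0]]
```

View pics/top0.png

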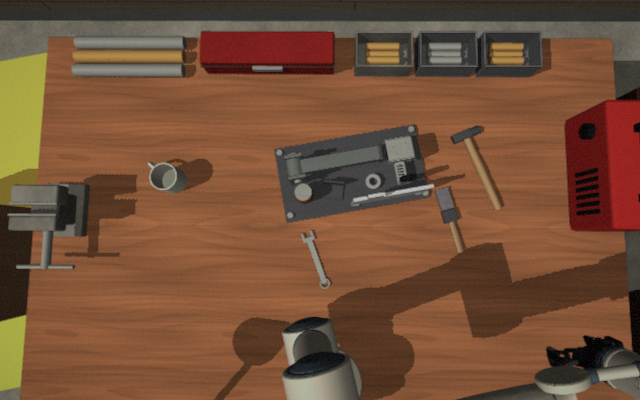

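View pics/scene0.png

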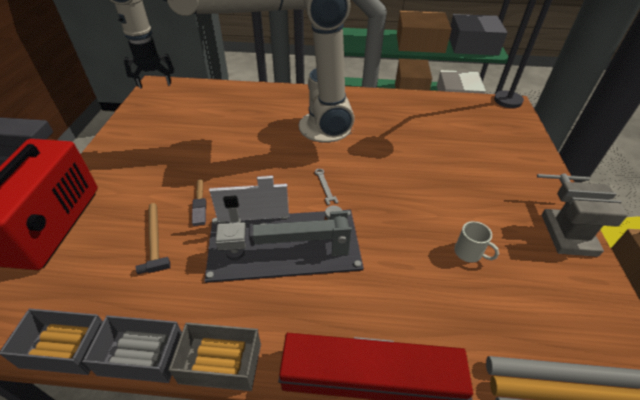

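The top view shows the stand at about (276..432, 125..221), with the guard edge near (352..433, 185..203). The scene view shows the guard tab at (265,182). I'll enlarge both to get precise pixels.

```bash
python3 - <<'E'
import cv2
a=cv2.imread("pics/top0.png")[110:235,265:445]; b=cv2.imread("pics/scene0.png")[165:290,195:375]
f=lambda i:cv2.resize(i,None,fx=4.4,fy=4.4,interpolation=cv2.INTER_CUBIC)
for n,i in(("t",a),("s",b)):cv2.imwrite(f"pics/{n}crop.png",f(i))
E
```

```text
(no output)
```

View pics/tcrop.png

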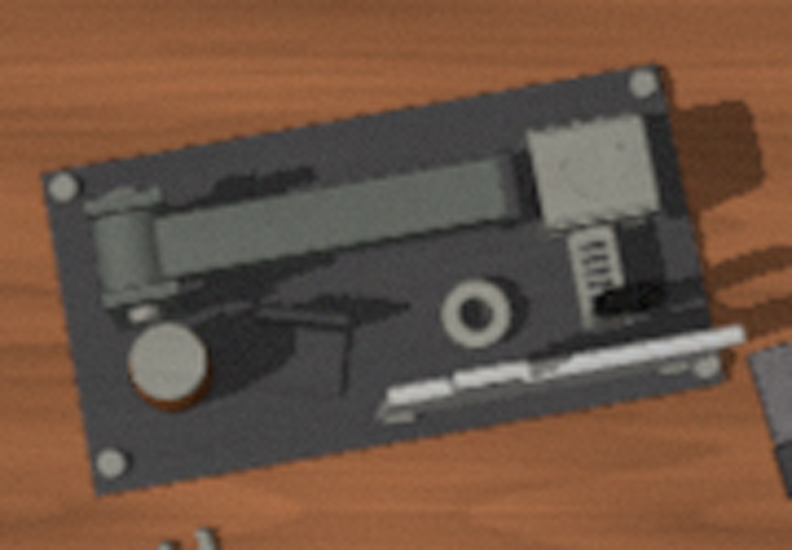

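View pics/scrop.png

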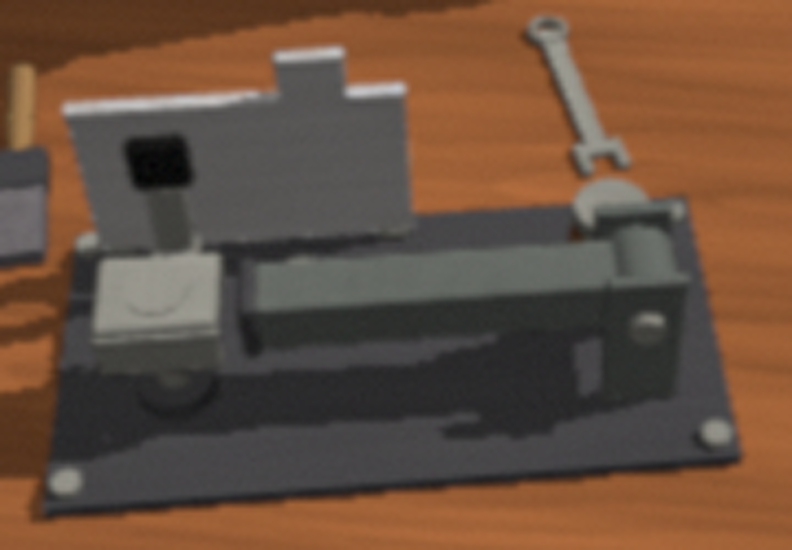

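The top crop gives the plate corners at (42,173), (660,65), (722,380) and (97,495), the coupler top at (527..658, 115..228), and the tab top at about (492,375). The scene crop gives the tab's top edge at (275..343, ~52) and the black grip at (125..190, 137..187). Next I'll fit the stand pose.

```bash
cat > h.py <<'E'
import numpy as np
from rig import sensors, eyes
from scipy.optimize import least_squares
from scipy.spatial.transform import Rotation as R
def w(p,P):  # stand->world
    x,y,a=p; c,s=np.cos(a),np.sin(a); P=np.atleast_2d(P).astype(float)
    return np.c_[x+c*P[:,0]-s*P[:,1], y+s*P[:,0]+c*P[:,1], P[:,2]]
def proj(n,W,q=None):
    q=q or eyes.camera_params(n); C=np.c_[W,np.ones(len(W))]@np.array(q["camera_from_world"]).T
    return np.c_[q["fx"]*C[:,0]/C[:,2]+q["cx"], q["fy"]*C[:,1]/C[:,2]+q["cy"]]
E
python3 - <<'E'
from h import *
T=[((42,173),(85,360,12)),((660,65),(85,-80,12)),((722,380),(-145,-80,12)),((97,495),(-145,360,12)),
 ((527,130),(30,37.5,119)),((640,115),(30,-37.5,119)),((658,210),(-30,-37.5,119)),((540,228),(-30,37.5,119)),((492,374),(-125,100,188))]
S=[((42,515),(85,-80,12)),((740,458),(85,360,12)),((687,200),(-145,360,12)),((309,53),(-125,100,188)),((158,140),(-89.5,0,154)),
 ((97,334),(30,-37.5,119)),((220,330),(30,37.5,119))]
up=lambda L,o:(np.array([l[0] for l in L])+.5)/4.4-.5+o
data=[("top",up(T,(265,110)),np.array([l[1] for l in T])),("scene",up(S,(195,165)),np.array([l[1] for l in S]))]
Q={n:eyes.camera_params(n) for n in("top","scene")}
f=lambda p:np.concatenate([(proj(n,w(p,P),Q[n])-uv).ravel() for n,uv,P in data])
r=least_squares(f,[600,-100,.1],loss="soft_l1"); print(r.x); print(np.round(f(r.x).reshape(-1,2),1).tolist())
for nm,P in dict(tab=(-125,100,168),grip=(-89.5,0,134),coup=(0,0,113),pivot=(0,300,90)).items(): print(nm,w(r.x,P).round(1))
s=sensors.get_state(); print(R.from_quat(np.roll(s["eef_rot"],-1)).as_matrix().round(3))
E
```

```text
[ 6.76071956e+02 -2.05520365e+02  1.83771590e-01]
[[-1.3, -0.4], [-1.1, -0.9], [-0.1, 0.6], [-1.4, 0.1], [-0.2, -0.0], [0.3, -1.3], [0.5, -2.2], [0.9, -1.6], [-0.9, -0.2], [-0.2, -1.8], [0.9, -0.7], [0.3, -1.5], [0.0, -0.3], [-0.6, -0.4], [-2.0, -2.4], [-1.2, -3.4]]
tab [[ 534.9 -130.   168. ]]
grip [[ 588.1 -221.9  134. ]]
coup [[ 676.1 -205.5  113. ]]
pivot [[621.3  89.4  90. ]]
[[ 0.957  0.291 -0.   ]
 [ 0.291 -0.957  0.002]
 [ 0.    -0.002 -1.   ]]
```

The fit is consistent to about 3 mm. The guard tab and latch grip are in reach, and both tasks tolerate that error. I'll first turn the tool so its closing line (y) lies along stand x, and shut the fingers.

```bash
R='{"dx":0,"dy":0,"dz":0,"turn":-0.995,"grip":-1}'; python3 -m pendant '[{"dx":0,"dy":0,"dz":0,"turn":-0.995,"grip":-1},{"dx":0,"dy":0,"dz":0,"turn":-0.995,"grip":-1},{"dx":0,"dy":0,"dz":0,"turn":-0.995,"grip":-1},{"dx":0,"dy":0,"dz":0,"turn":-0.995,"grip":-1},{"dx":0,"dy":0,"dz":0,"turn":-0.995,"grip":-1},{"dx":0,"dy":0,"dz":0,"turn":-0.995,"grip":-1},{"dx":0,"dy":0,"dz":0,"turn":-0.995,"grip":-1},{"dx":0,"dy":0,"dz":0,"turn":-0.995,"grip":-1},{"dx":0,"dy":0,"dz":0,"turn":-0.995,"grip":-1},{"dx":0,"dy":0,"dz":0,"turn":-0.995,"grip":-1},{"dx":0,"dy":0,"dz":0,"turn":-0.995,"grip":-1},{"dx":0,"dy":0,"dz":0,"turn":-0.995,"grip":-1},{"dx":0,"dy":0,"dz":0,"turn":-0.995,"grip":-1},{"dx":0,"dy":0,"dz":0,"turn":-0.995,"grip":-1},{"dx":0,"dy":0,"dz":0,"turn":0,"grip":-1}]' 40
cat >> h.py <<'E'
PS=np.array([676.07,-205.52,.18377])
def st():  # TCP in stand frame, tool axes, force in stand frame
    s=sensors.get_state(); c,n=np.cos(PS[2]),np.sin(PS[2]); M=np.array([[c,n,0],[-n,c,0],[0,0,1]])
    p=M@(np.array(s["eef_pos"])-[PS[0],PS[1],0]); A=M@R.from_quat(np.roll(s["eef_rot"],-1)).as_matrix()
    print("t",round(s["clock"],2),"stand xyz",p.round(1),"F",(M@s["force"]).round(1),"w",round(s["grip_width"],3),"ff",round(s["finger_force"],1),"q6",round(s["joint_positions"][5],2)); return p,A
def go(x,y,z):
    p,A=st(); d=A.T@(np.array([x,y,z])-p); print("full-scale dx dy dz",(d/200).round(3),"min rows",round(np.linalg.norm(d)/41.7,1), "toolx",A[:,0].round(3))
E
python3 -c "
from h import *
go(-88,100,231)"
```

```text
clock: 1.35
eef_pos: [174.9, -573.8, 230.6]
eef_rot: [-0.0, 0.638, 0.77, 0.0]
force: [0.2, -0.5, 0.6]
grip_width: 0.0
finger_force: 0.0
t 1.35 stand xyz [-560.1 -270.5  230.6] F [ 0.1 -0.5  0.6] w 0.0 ff 0.0 q6 -1.52
full-scale dx dy dz [ 1.844  2.367 -0.   ] min rows 14.4 toolx [-0.004  1.     0.001]
```

```bash
python3 -m pendant '[{"dx":0.05,"dy":0.06,"dz":0,"turn":0,"grip":-1},{"dx":0.1,"dy":0.13,"dz":0,"turn":0,"grip":-1},{"dx":0.1,"dy":0.13,"dz":0,"turn":0,"grip":-1},{"dx":0.1,"dy":0.13,"dz":0,"turn":0,"grip":-1},{"dx":0.1,"dy":0.13,"dz":0,"turn":0,"grip":-1},{"dx":0.1,"dy":0.13,"dz":0,"turn":0,"grip":-1},{"dx":0.1,"dy":0.13,"dz":0,"turn":0,"grip":-1},{"dx":0.1,"dy":0.13,"dz":0,"turn":0,"grip":-1},{"dx":0.1,"dy":0.13,"dz":0,"turn":0,"grip":-1},{"dx":0.1,"dy":0.13,"dz":0,"turn":0,"grip":-1},{"dx":0.1,"dy":0.13,"dz":0,"turn":0,"grip":-1},{"dx":0.1,"dy":0.13,"dz":0,"turn":0,"grip":-1},{"dx":0.1,"dy":0.13,"dz":0,"turn":0,"grip":-1},{"dx":0.1,"dy":0.13,"dz":0,"turn":0,"grip":-1},{"dx":0.1,"dy":0.13,"dz":0,"turn":0,"grip":-1},{"dx":0.1,"dy":0.13,"dz":0,"turn":0,"grip":-1},{"dx":0.1,"dy":0.13,"dz":0,"turn":0,"grip":-1},{"dx":0.1,"dy":0.13,"dz":0,"turn":0,"grip":-1},{"dx":0.05,"dy":0.07,"dz":0,"turn":0,"grip":-1},{"dx":0,"dy":0,"dz":0,"turn":0,"grip":-1}]'
python3 -c "
from h import *
import cv2
go(-84,100,165)
im=eyes.capture('wrist'); cv2.imwrite('pics/w1.png',im)
print(proj('wrist',w(PS,[(-89.5,0,154),(-125,100,188),(-30,37.5,119),(30,37.5,119)])).round(0).tolist())"
```

```text
clock: 3.02
eef_pos: [570.7, -130.6, 230.3]
eef_rot: [-0.001, 0.639, 0.769, 0.0]
force: [-0.3, -0.4, -0.2]
grip_width: 0.002
finger_force: 0.0
t 3.02 stand xyz [-89.9  93.  230.3] F [-0.4 -0.3 -0.2] w 0.002 ff 0.0 q6 -0.47
full-scale dx dy dz [0.035 0.03  0.327] min rows 1.6 toolx [-0.002  1.     0.002]
[[321.0, 305.0], [270.0, 216.0], [381.0, 250.0], [442.0, 250.0]]
```

View pics/w1.png

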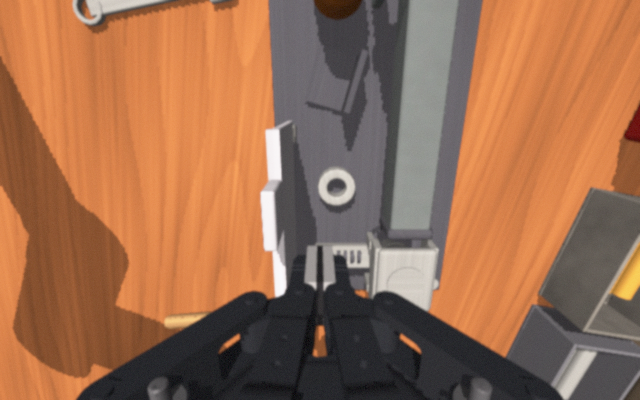

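The wrist view confirms the tab top at (268,215), against a prediction of (270,216). The shut fingers are behind the guard with clear space below, so I'll descend and pull.

```bash
python3 -m pendant '[{"dx":0.035,"dy":0.03,"dz":0.1,"turn":0,"grip":-1},{"dx":0,"dy":0,"dz":0.12,"turn":0,"grip":-1},{"dx":0,"dy":0,"dz":0.1,"turn":0,"grip":-1},{"dx":0,"dy":-0.04,"dz":0,"turn":0,"grip":-1},{"dx":0,"dy":-0.04,"dz":0,"turn":0,"grip":-1},{"dx":0,"dy":-0.04,"dz":0,"turn":0,"grip":-1},{"dx":0,"dy":-0.04,"dz":0,"turn":0,"grip":-1},{"dx":0,"dy":-0.04,"dz":0,"turn":0,"grip":-1}]'; python3 -c "
from h import *
st()"
python3 -m pendant '[{"dx":0,"dy":-0.04,"dz":0,"turn":0,"grip":-1},{"dx":0,"dy":-0.04,"dz":0,"turn":0,"grip":-1},{"dx":0,"dy":-0.04,"dz":0,"turn":0,"grip":-1},{"dx":0,"dy":-0.04,"dz":0,"turn":0,"grip":-1}]'; python3 -c "
from h import *
st()"
```

```text
clock: 3.73
eef_pos: [534.1, -134.5, 169.5]
eef_rot: [0.002, 0.64, 0.769, 0.001]
force: [1.2, -0.7, -0.1]
grip_width: -0.0
finger_force: 0.3
t 3.73 stand xyz [-126.6   95.8  169.5] F [ 1.1 -0.9 -0.1] w -0.0 ff 0.3 q6 -0.49
clock: 4.07
eef_pos: [502.3, -139.8, 167.5]
eef_rot: [0.0, 0.639, 0.769, 0.0]
force: [-0.0, -0.8, 0.5]
grip_width: -0.003
finger_force: 0.1
t 4.07 stand xyz [-158.9   96.3  167.5] F [-0.2 -0.7  0.5] w -0.003 ff 0.1 q6 -0.52
```

```bash
python3 -m pendant '[{"dx":0,"dy":-0.04,"dz":0,"turn":0,"grip":-1},{"dx":0,"dy":-0.04,"dz":0,"turn":0,"grip":-1},{"dx":0,"dy":-0.04,"dz":0,"turn":0,"grip":-1},{"dx":0,"dy":-0.03,"dz":0,"turn":0,"grip":-1},{"dx":0,"dy":0,"dz":-0.1,"turn":0,"grip":-1},{"dx":0,"dy":0,"dz":-0.15,"turn":0,"grip":0.2},{"dx":0,"dy":0,"dz":-0.1,"turn":0,"grip":0.2},{"dx":0,"dy":0,"dz":0,"turn":0,"grip":0.2},{"dx":0,"dy":0,"dz":0,"turn":0,"grip":0.2},{"dx":0,"dy":0,"dz":0,"turn":0,"grip":0.2},{"dx":0,"dy":0,"dz":0,"turn":0,"grip":0.2},{"dx":0,"dy":0,"dz":0,"turn":0,"grip":0.2},{"dx":0,"dy":0,"dz":0,"turn":0,"grip":0.2}]'; python3 -c "
from h import *
import cv2
go(-89.5,-3,230)
a=eyes.capture('scene'); b=eyes.capture('wrist')
cv2.imwrite('pics/sw2.png',np.vstack([cv2.resize(a[150:300,180:400],(640,436))[:300],cv2.resize(b,(640,400))[:300]]))
print(proj('wrist',w(PS,[(-89.5,0,154),(-30,37.5,119),(30,37.5,119)])).round(0).tolist())"
```

```text
clock: 5.15
eef_pos: [473.2, -145.0, 236.1]
eef_rot: [-0.001, 0.639, 0.769, -0.0]
force: [-0.9, 0.1, -1.4]
grip_width: 0.599
finger_force: 0.0
t 5.15 stand xyz [-188.4   96.5  236.1] F [-0.9  0.2 -1.4] w 0.599 ff 0.0 q6 -0.55
full-scale dx dy dz [-0.498  0.494  0.029] min rows 3.4 toolx [-0.     1.     0.001]
[[424.0, 305.0], [475.0, 251.0], [535.0, 251.0]]
```

View pics/sw2.png

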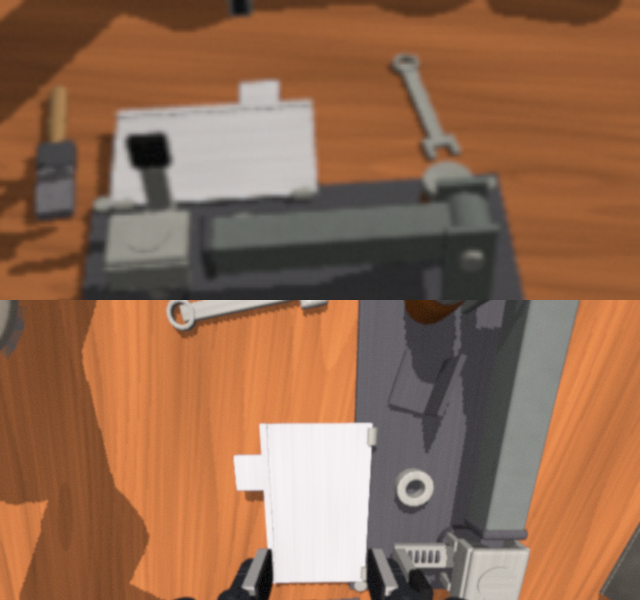

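The guard lies flat (white sheet, tab at (248,472) in the lower picture) and the bystanders are unmoved. The coupler seems a few mm towards -x of the prediction, so I'll stop short of the grip and measure it with the wrist camera.

```bash
python3 -m pendant '[{"dx":-0.06,"dy":0.04,"dz":0,"turn":0,"grip":0.2},{"dx":-0.13,"dy":0.09,"dz":0,"turn":0,"grip":0.2},{"dx":-0.13,"dy":0.09,"dz":0,"turn":0,"grip":0.2},{"dx":-0.13,"dy":0.09,"dz":0,"turn":0,"grip":0.2},{"dx":-0.13,"dy":0.09,"dz":0,"turn":0,"grip":0.2},{"dx":-0.13,"dy":0.06,"dz":0,"turn":0,"grip":0.2},{"dx":-0.08,"dy":0.03,"dz":0,"turn":0,"grip":0.2},{"dx":0,"dy":0,"dz":0,"turn":0,"grip":0.2},{"dx":0,"dy":0,"dz":0,"turn":0,"grip":0.2}]'; python3 -c "
from h import *
import cv2
st()
print(proj('wrist',w(PS,[(-96.5,20,154),(-82.5,20,154),(-96.5,-20,154),(-82.5,-20,154),(-30,37.5,119),(30,37.5,119)])).round(0).tolist())
b=eyes.capture('wrist')
cv2.imwrite('pics/w3.png',cv2.resize(b[100:350,160:480],(768,600)))"
```

```text
clock: 6.0
eef_pos: [598.8, -283.1, 235.9]
eef_rot: [-0.001, 0.64, 0.769, -0.0]
force: [-0.6, -0.7, -0.2]
grip_width: 0.603
finger_force: 0.0
t 6.0 stand xyz [-90.2 -62.1 235.9] F [-0.7 -0.6 -0.2] w 0.603 ff 0.0 q6 -0.68
[[310.0, 104.0], [329.0, 104.0], [310.0, 158.0], [328.0, 158.0], [391.0, 82.0], [463.0, 82.0]]
```

View pics/w3.png

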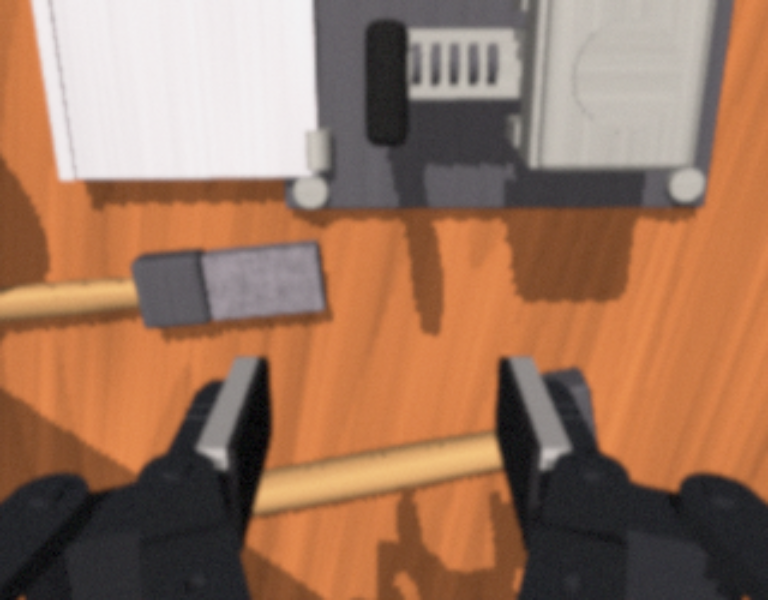

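The black grip is at crop x 365..408, y 20..145, which is full-image (321,134) against a predicted (320,131). It is within 3 mm, so I'll move over it, descend, and grip.

```bash
python3 -m pendant '[{"dx":0.1,"dy":0.005,"dz":0,"turn":0,"grip":0.2},{"dx":0.1,"dy":0,"dz":0,"turn":0,"grip":0.2},{"dx":0.1,"dy":0,"dz":0,"turn":0,"grip":0.2},{"dx":0,"dy":0,"dz":0.1,"turn":0,"grip":0.2},{"dx":0,"dy":0,"dz":0.14,"turn":0,"grip":0.2},{"dx":0,"dy":0,"dz":0.14,"turn":0,"grip":0.2},{"dx":0,"dy":0,"dz":0.12,"turn":0,"grip":0.2},{"dx":0,"dy":0,"dz":0.07,"turn":0,"grip":0.2},{"dx":0,"dy":0,"dz":0,"turn":0,"grip":0.2},{"dx":0,"dy":0,"dz":0,"turn":0,"grip":0.2}]'; python3 -c "
from h import *
st()"
python3 -m pendant '[{"dx":0,"dy":0,"dz":0,"turn":0,"grip":-1},{"dx":0,"dy":0,"dz":0,"turn":0,"grip":-1},{"dx":0,"dy":0,"dz":0,"turn":0,"grip":-1},{"dx":0,"dy":0,"dz":0,"turn":0,"grip":-1},{"dx":0,"dy":0,"dz":0,"turn":0,"grip":-1},{"dx":0,"dy":0,"dz":0,"turn":0,"grip":-1}]' 70;  python3 -c "
from h import *
st()"
```

```text
clock: 6.88
eef_pos: [588.5, -222.8, 123.7]
eef_rot: [-0.0, 0.639, 0.769, -0.0]
force: [-0.0, 0.2, 0.7]
grip_width: 0.6
finger_force: 0.0
t 6.88 stand xyz [-89.3  -1.  123.7] F [0.  0.2 0.7] w 0.6 ff 0.0 q6 -0.6
clock: 7.38
eef_pos: [588.7, -224.0, 125.7]
eef_rot: [0.001, 0.639, 0.769, -0.0]
force: [-5.4, -0.1, 5.8]
grip_width: 0.152
finger_force: 69.6
t 7.38 stand xyz [-89.2  -2.2 125.7] F [-5.3  0.9  5.8] w 0.152 ff 69.6 q6 -0.6
```

The opening is 13 mm at 70 N, which matches the 14 mm grip plate. Now I'll pull the latch 18 mm towards -x.

```bash
python3 -m pendant '[{"dx":0,"dy":-0.025,"dz":0,"turn":0,"grip":-1},{"dx":0,"dy":-0.025,"dz":0,"turn":0,"grip":-1},{"dx":0,"dy":-0.025,"dz":0,"turn":0,"grip":-1},{"dx":0,"dy":-0.02,"dz":0,"turn":0,"grip":-1},{"dx":0,"dy":0,"dz":0,"turn":0,"grip":-1},{"dx":0,"dy":0,"dz":0,"turn":0,"grip":-1},{"dx":0,"dy":0,"dz":0,"turn":0,"grip":-1}]';  python3 -c "
from h import *
st()"
```

```text
clock: 7.97
eef_pos: [573.1, -226.9, 125.7]
eef_rot: [0.004, 0.639, 0.769, 0.002]
force: [11.0, 0.6, 2.3]
grip_width: 0.153
finger_force: 69.1
t 7.97 stand xyz [-105.1   -2.2  125.7] F [11.  -1.4  2.3] w 0.153 ff 69.1 q6 -0.62
```

The travel is 16 mm and the spring force 11 N, as expected, so the latch is clear. I'll lift the first third along the arc.

```bash
python3 -m pendant '[{"dx":0.006,"dy":0,"dz":-0.025,"turn":0,"grip":-1},{"dx":0.006,"dy":0,"dz":-0.03,"turn":0,"grip":-1},{"dx":0.009,"dy":0,"dz":-0.04,"turn":0,"grip":-1},{"dx":0.01,"dy":0,"dz":-0.04,"turn":0,"grip":-1},{"dx":0,"dy":0,"dz":0,"turn":0,"grip":-1},{"dx":0,"dy":0,"dz":0,"turn":0,"grip":-1}]';  python3 -c "
from h import *
st()"
```

```text
clock: 8.47
eef_pos: [571.6, -221.0, 151.0]
eef_rot: [0.003, 0.639, 0.769, 0.001]
force: [11.2, -2.5, -5.1]
grip_width: 0.148
finger_force: 68.5
t 8.47 stand xyz [-105.6    3.8  151. ] F [10.5 -4.5 -5.1] w 0.148 ff 68.5 q6 -0.61
```

```bash
python3 -m pendant '[{"dx":0.011,"dy":0,"dz":-0.033,"turn":0,"grip":-1},{"dx":0.011,"dy":0,"dz":-0.033,"turn":0,"grip":-1},{"dx":0.011,"dy":0,"dz":-0.033,"turn":0,"grip":-1},{"dx":0.011,"dy":0,"dz":-0.033,"turn":0,"grip":-1},{"dx":0.014,"dy":0,"dz":-0.033,"turn":0,"grip":-1},{"dx":0.014,"dy":0,"dz":-0.033,"turn":0,"grip":-1},{"dx":0.014,"dy":0,"dz":-0.033,"turn":0,"grip":-1},{"dx":0.014,"dy":0,"dz":-0.033,"turn":0,"grip":-1},{"dx":0,"dy":0,"dz":0,"turn":0,"grip":-1},{"dx":0,"dy":0,"dz":0,"turn":0,"grip":-1},{"dx":0,"dy":0,"dz":0,"turn":0,"grip":-1},{"dx":0,"dy":0,"dz":0,"turn":0,"grip":-1}]';  python3 -c "
from h import *
import cv2
st()
a=eyes.capture('scene'); cv2.imwrite('pics/s4.png',cv2.resize(a[80:300,120:400],(763,600)))
t=.27
print(proj('scene',w(PS,[(30,-37.5*np.cos(t)+300*(1-np.cos(t))+s*np.sin(t)*0,0) for s in (0,)])).round())
rot=lambda x,y,z,t:(x,300+(y-300)*np.cos(t)+(z-90)*np.sin(t),90-(y-300)*np.sin(t)+(z-90)*np.cos(t))
for t in (.2,.24,.27,.3): print(t,((proj('scene',w(PS,[rot(30,-37.5,119,t),rot(30,37.5,119,t),rot(-89.5-16,0,154,t)]))-[120,80])*[763/280,600/220]).round().tolist())"
```

```text
clock: 9.47
eef_pos: [567.6, -201.4, 202.9]
eef_rot: [0.002, 0.639, 0.769, 0.001]
force: [11.6, -1.2, -4.8]
grip_width: 0.151
finger_force: 68.6
t 9.47 stand xyz [-105.9   23.9  202.9] F [11.2 -3.3 -4.8] w 0.151 ff 68.6 q6 -0.58
[[226. 264.]]
0.2 [[259.0, 385.0], [341.0, 390.0], [311.0, 262.0]]
0.24 [[261.0, 375.0], [344.0, 383.0], [314.0, 254.0]]
0.27 [[263.0, 368.0], [346.0, 377.0], [317.0, 247.0]]
0.3 [[265.0, 360.0], [348.0, 372.0], [321.0, 240.0]]
```

View pics/s4.png

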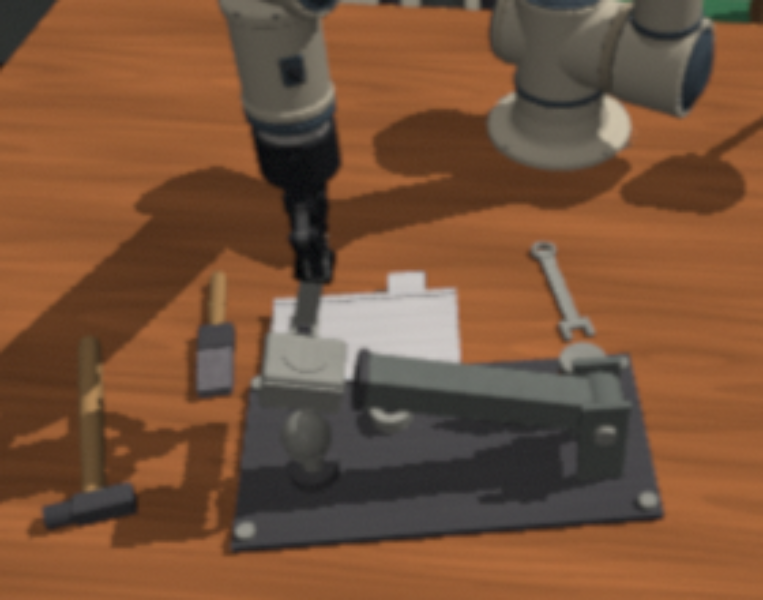

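The picture shows the coupler (265..346, 335..400) clear above the bare ball at (305,435), held by the gripper, with the guard flat and the bystanders in place. The rise is about 78 mm. I'll check that it stays still, then hand it in.

```bash
python3 -m pendant '[{"dx":0,"dy":0,"dz":-0.006,"turn":0,"grip":-1},{"dx":0,"dy":0,"dz":0,"turn":0,"grip":-1},{"dx":0,"dy":0,"dz":0,"turn":0,"grip":-1},{"dx":0,"dy":0,"dz":0,"turn":0,"grip":-1},{"dx":0,"dy":0,"dz":0,"turn":0,"grip":-1},{"dx":0,"dy":0,"dz":0,"turn":0,"grip":-1},{"dx":0,"dy":0,"dz":0,"turn":0,"grip":-1},{"dx":0,"dy":0,"dz":0,"turn":0,"grip":-1}]';  python3 -c "
from h import *
p,_=st()
if abs(p[2]-204)<3:
    from rig import close_job; print(close_job())"
```

```text
clock: 10.18
eef_pos: [567.6, -201.1, 203.6]
eef_rot: [0.002, 0.639, 0.769, 0.001]
force: [11.2, 0.4, -6.9]
grip_width: 0.149
finger_force: 68.4
t 10.18 stand xyz [-105.9   24.2  203.6] F [11.1 -1.7 -6.9] w 0.149 ff 68.4 q6 -0.58
the job is handed in; nothing more can be done
None
```

The guard is folded flat, the latch was pulled 16 mm out and is still held there, and the gripper is holding the tongue still with the coupler about 79 mm above its seat; handed in at 10.2 s with the bystanders where they were.

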